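# Index the rotary welding table and set its brake

## Task

Gently push the rotary welding table round by its bare spokes with a fingertip until the upright outer end of the brass bracket clamped on it faces the pointed steel index post. Then push the brake lever in towards the table until it rests against its stop pin, leaving the bracket facing the post. Do not touch the brass bracket, and leave the loose things around the table where they are.

Things in the scene. Friction and masses are not known exactly. Their poses are not given: they have to be found in the camera images.
- stand: the rotary table's grey base plate, bolted to the bench, 12 mm thick. Origin: on the bench surface, on the wheel's vertical axis; z up; x points from the axis to the index post. The plate spans x -130..180 mm, y -140..140 mm, with a tongue out to y = 200 mm (x -70..70) that carries the brake lever.
- wheel: steel disc 160 mm across, 45 to 63 mm above the bench, turning either way without end about the vertical through the stand's origin; friction (about 0.25 N m) keeps it where it is left. Origin: on the axis at its underside, z up; x points along the brass bracket to its upright end, which faces the post when this x lies along the stand's x. 2 to 3 N on a spoke turns it; 30 N is too hard.
- spoke_end (a point): black ball (18 mm) at the end of one of the wheel's four alike bare spokes: the one 45 degrees anticlockwise from the wheel's x; the others follow every 90 degrees. Ball 124 mm from the axis, 56 mm above the bench. Spokes are level round rods 12 mm thick at that height, bare from radius 80 to 115 mm; below them is free space down to the plate's top at 12 mm.
- bracket: the L-shaped brass square-tube bracket (tube 16 mm) clamped on the disc, turning with it: a lying tube from radius 7 to 65 mm and at radius 59 to 75 mm a short upright, whose top is 89 mm above the bench. Not to be touched. Origin: on the wheel's axis on the disc's top (63 mm above the bench), axes as the wheel's.
- bracket_end (a point): the outer face of the bracket's upright end, on its middle line, 75 mm from the wheel's axis and 83 mm above the bench.
- index_tip (a point): the tip of the steel index post's point, 145 mm from the wheel's axis along the stand's x, 76 mm above the bench. The fixed post behind it is 14 by 16 mm, centred at 168 mm from the axis, 84 mm high.
- brake (a joint): brake lever's angle about its vertical pivot, rad, growing anticlockwise from above. At 0 it points 100 degrees anticlockwise from the stand's x (outwards, off); at 1.15, its end stop, it lies against the stop pin at 166 degrees (along the table's side, brake on). Starts near 0, stays where it is left; friction about 0.12 N m.
- brake_pivot (a point): the brake lever's pivot axis, at x 40 mm, y 160 mm in the stand's frame, 45 mm above the bench.
- brake_knob (a point): middle of the black upright knob at the lever's end, 82 mm from the pivot; the knob is 18 mm across, from 32 to 58 mm above the bench. The lever's bar is 12 mm wide, from 35 to 45 mm above the bench.
- offcut: loose bystander: upright offcut of brass square tube, 30 by 30 by 90 mm. Origin at the centre of its foot.
- tin: loose bystander: round tin 72 mm across, 75 mm high. Origin at the centre of its foot.
- gclamp: loose bystander: grey C-shaped screw clamp lying flat, about 140 by 90 mm, 18 mm high. Origin on the bench under its middle.

How it is judged (in metres and radians):
On the way, in this order (a step that is already met when the one before it is completed fails the run):
1. with the brake lever still out, the bracket faces the index post and the wheel is at rest (y of bracket_end in the frame of stand between -0.0075 and 0.0075 m and x of bracket_end in the frame of stand above 0.05 m and angular speed of wheel below 0.06 rad/s and value of joint brake below 0.6 rad), for 0.3 s.
2. the brake lever is against its stop (value of joint brake above 1.05 rad), for 0.2 s.
At the end, for the whole second after the job is handed in: The end face of the brass bracket stands within 7.5 mm (5.7 degrees) of the line from the wheel's axis to the index post, on the post's side; the wheel is at rest; the brake lever is within 0.1 rad of its stop (y of bracket_end in the frame of stand between -0.0075 and 0.0075 m and x of bracket_end in the frame of stand above 0.05 m and angular speed of wheel below 0.06 rad/s and value of joint brake above 1.05 rad); the robot touches nothing.
It fails at once if a loose thing is moved or lifted by more than 15 mm (distance of any of offcut, tin, gclamp from where it was at the start of the episode above 0.015 m).
It fails at once if the brass bracket is touched (contact force between any of the fingers, the arm and bracket above 1 N).
It fails at once if the wheel is pushed or gripped with more than 30 N (contact force between the fingers and wheel above 30 N).
It also fails if it takes over 64 s, if anything falls off the work surface, if the arm or the gripper's body presses on something with over 40 N, if the wrist force passes 120 N, or if a joint passes its speed limit or range.

## Robot

A 6-joint arm with a two-finger parallel gripper is mounted at the origin on the work surface. World frame = base frame: x ahead of the robot, y to its left, z up, the work surface at z = 0. Lengths are in m, angles in degrees, forces in N, time in s.
With the tool pointing down it reaches from about 0.4 to 0.825 m from the base axis. Payload 7 kg.
Tool frame: the origin (TCP) lies midway between the tips of the shut fingers; the grasp point (between the pads) lies 19 mm behind it (grip_depth is the distance from the TCP to the grasp point, in m); z points along the fingers, y is the direction in which the jaws open and shut (so a half turn about z gives the same grasp; the last joint's range is limited). The gripper opens to 88 mm and grips with 3 to 60 N. Pads are 19 mm wide; open, the fingers measure 130 mm over their backs; the gripper's body (78 mm by 193 mm) begins 47 mm behind the grasp point.
Start: joints at [-53.337, 20.546, 0.682, 0, -70.136, -16.507], TCP at [0.233, -0.634, 0.227] pointing down, gripper open.
Joint ranges: [-176.03, 176.03], [-82.01, 121.73], [-58.28, 71.71], [-173.87, 95.51], [-174.79, -0.11], [-173.66, 173.66]. Speed limits (degrees/s): [136.94, 136.94, 172.46, 180, 180, 180].

## Interface

Orientations are given as [roll, pitch, yaw] about the fixed x, y, z axes, in that order (R = Rz(yaw) Ry(pitch) Rx(roll)).
In Python, from plant import * gives the robot as it stands.
- The arm moves only by the shell command python3 -m inch 'ROWS'. ROWS is JSON, a list of rows, each an object of numbers: "ax", "ay", "az": the turn, a rotation vector about the tool's x, y, z in degrees; "dx", "dy", "dz": the shift along the tool's x, y, z in mm; "fingers": the finger opening in mm, from 0 to 87.6. In form: [{"ax": .., "ay": .., "az": .., "dx": .., "dy": .., "dz": .., "fingers": ..}, ...]. A call has 1 to 8 rows; each row is the pose to reach, as a shift and turn from the pose commanded when the call began, along the tool's axes at that moment; what a row does not reach only later rows make up. A row lasts 1/8 s, in which the tool goes at most 62.5 mm and 10.7 degrees, less where a joint would pass 70% of its speed; a pose out of reach is approached as far as the arm can. A call with a gripper value outside its range is refused whole. The fingers move at their own pace and stop on an object; the grip force is fixed at half the most. Time passes only in rows, so rows that repeat a pose let the fingers close. It gives the time, the measured TCP pose, the force and the opening at its end, in the units of the state.
- get_obs(): the state, without advancing time (a new reading comes with each control period).
- snapshot(name): name is "scene" or "side" or "wrist"; returns a dict with "image" (480x640x3 uint8, red, green, blue), "fx", "fy", "cx", "cy" (pixels), "rvec" (rotation vector, rad) and "tvec" (3), from world to camera coordinates, as OpenCV has them. Camera axes: x right, y down, z forward; pixel columns grow to the right and rows downward; lengths in m; the calibration is good to about 2 mm. A picture is of the moment at which its call begins. There is no depth.
- close_job(): hands the job in, once; it reports no verdict.
Trained networks look in the newest picture that a camera, given by its name, has taken for a name from the list of things; names that differ only in an ending like _2 or _b are one class to them, and where a whole thing is asked for, a point or a joint stands for the part that bears it (a point fixed in the world has none). Each returns a list of dicts, best first, with "score" (0 to 1); they miss things now and then, are a little off and sometimes report something else, mostly with a low value. They report only what shows in the picture. A call takes as long as a camera call.
- search_frame(target, camera): "bbox" ([centre column, centre row, width, height] in pixels, round what is visible of it).
- trace(target, camera): "mask" (480x640 bool, what is visible of it) and "bbox" ([centre column, centre row, width, height] in pixels, round what is visible of it).
- landmark_of(target, camera): "position" ([column, row] in pixels: a listed point, or the origin of a listed thing).
The state is a dict: "clock": time; "joint_pos": joint angles; "qvel": joint speeds; "tau": joint torques, N m; "tool_pos": TCP position; "orientation": TCP orientation; "force": force on the tool from outside, world axes, zero at the start; "moment": the same for the moment, N m; "opening": finger opening in m.
Only numpy, scipy, OpenCV 4.12 (cv2) and the standard library are available. Lean on these libraries where they do the work, as an engineer would, in place of code of your own. Each camera call takes 0.05 s, during which the arm holds its last target.

## Working session

There is one attempt and no reset: what is moved stays moved. The work goes in short steps, Python scripts to look and compute and a shell command to move; the robot and the scene stay as the last step left them, time stands still between calls to the robot, and variables do not carry over. Pictures are saved under pics/ and viewed, and the job is handed in when it is done.

```bash
ls; mkdir -p pics; cat > h.py <<'E'
from plant import *
import numpy as np, cv2
def cam(n):
    s=snapshot(n); return s
def save(s,f): cv2.imwrite('pics/'+f,cv2.cvtColor(s['image'],cv2.COLOR_RGB2BGR))
def KRt(s):
    K=np.array([[s['fx'],0,s['cx']],[0,s['fy'],s['cy']],[0,0,1.]]);R=cv2.Rodrigues(np.array(s['rvec'],float))[0];return K,R,np.array(s['tvec'],float).reshape(3)
def atz(s,uv,z):
    K,R,t=KRt(s);d=R.T@np.linalg.inv(K)@np.array([uv[0],uv[1],1.]);c=-R.T@t
    return c+d*(z-c[2])/d[2]
def proj(s,p):
    K,R,t=KRt(s);q=K@(R@np.array(p,float)+t);return q[:2]/q[2]
E
python3 - <<'E'
from h import *
o=get_obs();print(o)
for n in ['scene','side','wrist']:
    s=cam(n);save(s,n+'0.png')
    K,R,t=KRt(s);print(n,-R.T@t)
    for k,z in [('stand',0),('wheel',.045),('spoke_end',.056),('bracket_end',.083),('index_tip',.076),('brake_pivot',.045),('brake_knob',.045),('offcut',0),('tin',0),('gclamp',0)]:
        for r in landmark_of(k,n)[:4 if k=='spoke_end' else 1]:
            print(k,round(r['score'],2),np.round(r['position']),np.round(atz(s,r['position'],z),3))
E
```

```text
pics
{'clock': 0.0, 'joint_pos': array([-5.33353525e+01,  2.05922087e+01,  6.33776837e-01, -2.06880208e-02,
       -7.01374005e+01, -1.65066410e+01]), 'qvel': array([ 0.08254181, -0.06810056, -0.03038495, -0.04420369, -0.026838  ,
       -0.00963875]), 'tau': array([ 1.44460824e-03, -5.82714987e+01,  2.93054777e+01,  6.99721947e+00,
        6.76688593e-03, -1.51999552e-04]), 'tool_pos': array([ 0.23241103, -0.63319306,  0.22561221]), 'orientation': array([ 1.79902591e+02, -8.58472514e-03, -1.59849032e+02]), 'force': array([ 0.27398078, -0.13305286,  0.39296587]), 'moment': array([ 0.00538442,  0.00318824, -0.01334169]), 'opening': 0.08765454538610157}
scene [1.20328837 0.4936597  0.69612344]
stand 0.56 [371. 298.] [ 0.552 -0.005  0.   ]
wheel 0.81 [371. 275.] [ 0.543 -0.015  0.045]
spoke_end 0.77 [311. 257.] [ 0.595 -0.126  0.056]
spoke_end 0.63 [344. 311.] [0.663 0.025 0.056]
bracket_end 0.77 [360. 241.] [ 0.516 -0.071  0.083]
index_tip 0.7 [342. 310.] [0.68  0.035 0.076]
brake_pivot 0.6 [452. 318.] [0.536 0.16  0.045]
brake_knob 0.61 [499. 316.] [0.473 0.214 0.045]
offcut 0.61 [284. 249.] [ 0.563 -0.242  0.   ]
tin 0.85 [233. 300.] [ 0.743 -0.187  0.   ]
gclamp 0.67 [213. 249.] [ 0.67  -0.349  0.   ]
side [0.25077872 0.72544792 0.757105  ]
stand 0.82 [316. 290.] [ 0.544 -0.013  0.   ]
wheel 0.75 [314. 277.] [ 0.547 -0.008  0.045]
spoke_end 0.86 [316. 243.] [ 0.588 -0.118  0.056]
spoke_end 0.67 [316. 290.] [0.523 0.042 0.056]
spoke_end 0.37 [320. 208.] [ 0.64  -0.272  0.056]
spoke_end 0.3 [291. 328.] [0.526 0.165 0.056]
bracket_end 0.73 [337. 249.] [ 0.518 -0.082  0.083]
index_tip 0.97 [252. 265.] [0.681 0.043 0.076]
brake_pivot 0.83 [291. 326.] [0.531 0.154 0.045]
brake_knob 0.97 [305. 355.] [0.475 0.21  0.045]
offcut 0.67 [336. 238.] [ 0.571 -0.23   0.   ]
tin 0.67 [278. 231.] [ 0.734 -0.194  0.   ]
gclamp 0.72 [321. 206.] [ 0.671 -0.362  0.   ]
wrist [ 0.15518704 -0.66085096  0.38482639]
```

View pics/scene0.png

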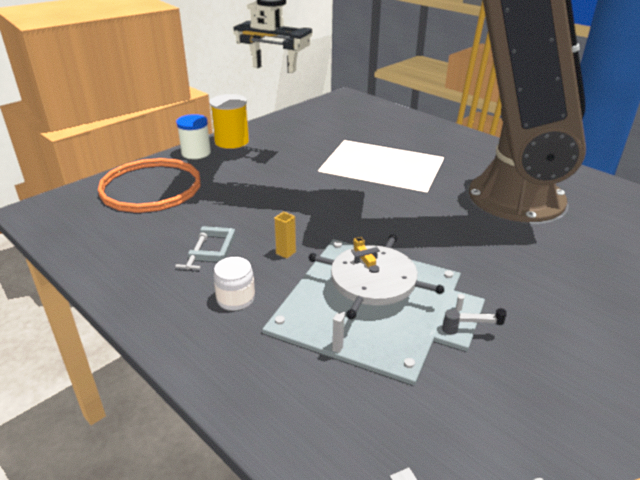

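View pics/side0.png

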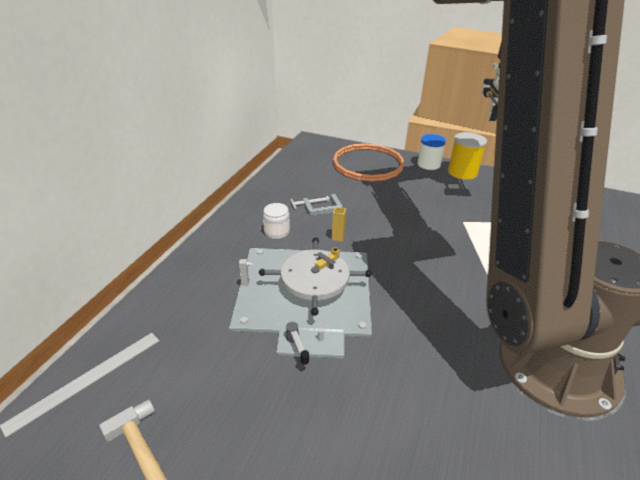

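The scene view shows balls at (313,258), (392,239), (440,289) and (351,314), the post at (338,330), and the bracket upright at (360,243). The side view shows balls at (262,272), (368,273), (315,311) and (316,240). The lever points outwards. Next I'll fit the stand and wheel pose.

```bash
cat >> h.py <<'E'
from scipy.optimize import least_squares
def pts(p):
    x,y,a,w,b=p
    def st(X,Y,Z): return [x+X*np.cos(a)-Y*np.sin(a),y+X*np.sin(a)+Y*np.cos(a),Z]
    def wh(r,th,Z): return [x+r*np.cos(w+th),y+r*np.sin(w+th),Z]
    d={'index_tip':st(.145,0,.076),'brake_pivot':st(.04,.16,.045),'bracket_end':wh(.075,0,.083),'wheel':[x,y,.045],'stand':[x,y,0]}
    t=np.radians(100)+b; d['brake_knob']=st(.04+.082*np.cos(t),.16+.082*np.sin(t),.045)
    for i in range(4): d['ball%d'%i]=wh(.124,np.pi/4+i*np.pi/2,.056)
    return d
def fit(obs,p0):
    # obs: list of (cam dict, name, uv)
    f=lambda p:np.concatenate([proj(s,pts(p)[n])-uv for s,n,uv in obs])
    r=least_squares(f,p0,loss='soft_l1',f_scale=2.);return r.x,f(r.x).reshape(-1,2)
E
python3 - <<'E'
from h import *
A=np.radians
p0=[.546,-.01,A(20),A(-113),.2]
obs=[]
man={'scene':[(313,258),(392,239),(440,289),(351,314)],'side':[(262,272),(368,273),(315,311),(316,240)]}
for n in ['scene','side']:
    s=cam(n)
    for k in ['bracket_end','index_tip','brake_pivot','brake_knob']:
        obs.append((s,k,np.array(landmark_of(k,n)[0]['position'])))
    P=pts(p0)
    for uv in man[n]:
        k=min(['ball%d'%i for i in range(4)],key=lambda k:np.linalg.norm(proj(s,P[k])-uv)); print(n,uv,k)
        obs.append((s,k,np.array(uv,float)))
p,r=fit(obs,p0)
print(p,np.degrees(p[2:]));
for o,e in zip(obs,r): print(o[1],e.round(1))
for k,v in pts(p).items(): print(k,np.round(v,3))
E
```

```text
scene (313, 258) ball0
scene (392, 239) ball3
scene (440, 289) ball2
scene (351, 314) ball1
side (262, 272) ball1
side (368, 273) ball3
side (315, 311) ball2
side (316, 240) ball0
[ 0.54593048 -0.00773609  0.33686133 -1.96924701  0.18444716] [  19.30073259 -112.82954236   10.56804364]
bracket_end [-2.8 -1.5]
index_tip [-2.4 -1.2]
brake_pivot [-1.3  0.2]
brake_knob [-0.5  0.1]
ball0 [-0.1 -0.8]
ball3 [ 0.7 -0.9]
ball2 [-0.3  0.3]
ball1 [0.4 0.1]
bracket_end [-0.   0.6]
index_tip [0.4 2.6]
brake_pivot [1.5 1.2]
brake_knob [0.4 2.9]
ball1 [-0.4  0.7]
ball3 [-0.7  1.1]
ball2 [-0.9  1.2]
ball0 [-1.2  1.2]
index_tip [0.683 0.04  0.076]
brake_pivot [0.531 0.156 0.045]
bracket_end [ 0.517 -0.077  0.083]
wheel [ 0.546 -0.008  0.045]
stand [ 0.546 -0.008  0.   ]
brake_knob [0.478 0.219 0.045]
ball0 [ 0.593 -0.123  0.056]
ball1 [0.661 0.039 0.056]
ball2 [0.499 0.107 0.056]
ball3 [ 0.431 -0.055  0.056]
```

```bash
python3 -m inch '[{"dx":-40,"dy":30,"az":2,"fingers":0},{"dx":-80,"dy":60,"az":4,"fingers":0},{"dx":-120,"dy":89,"az":6,"fingers":0},{"dx":-160,"dy":118,"az":8,"fingers":0},{"dx":-200,"dy":148,"az":10,"fingers":0},{"dx":-240,"dy":178,"az":12,"fingers":0},{"dx":-280,"dy":207,"az":14,"fingers":0},{"dx":-320,"dy":237,"az":16,"fingers":0}]'
python3 - <<'E'
from h import *
o=get_obs();print(o['joint_pos'].round(1))
from scipy.spatial.transform import Rotation as Ro
R=Ro.from_euler('xyz',o['orientation'],degrees=True)
print(1000*R.inv().apply(np.array([.644,-.008,.14])-o['tool_pos']),o['orientation'])
E
```

```text
[-53.3  20.5   0.7  -0.  -70.1 -16.5]
[-601.79541126  445.53767439   86.58420098] [ 1.79997777e+02  1.21447577e-03 -1.59843653e+02]$[0]: bad value
```

```bash
python3 -m inch '[{"ax":0,"ay":0,"az":2,"dx":-40,"dy":30,"dz":0,"fingers":0},{"ax":0,"ay":0,"az":4,"dx":-80,"dy":60,"dz":0,"fingers":0},{"ax":0,"ay":0,"az":6,"dx":-120,"dy":89,"dz":0,"fingers":0},{"ax":0,"ay":0,"az":8,"dx":-160,"dy":118,"dz":0,"fingers":0},{"ax":0,"ay":0,"az":10,"dx":-200,"dy":148,"dz":0,"fingers":0},{"ax":0,"ay":0,"az":12,"dx":-240,"dy":178,"dz":0,"fingers":0},{"ax":0,"ay":0,"az":14,"dx":-280,"dy":207,"dz":0,"fingers":0},{"ax":0,"ay":0,"az":16,"dx":-320,"dy":237,"dz":0,"fingers":0}]'
cat >> h.py <<'E'
from scipy.spatial.transform import Rotation as Ro
def togo(x,y,z,yaw):
    o=get_obs();R=Ro.from_euler('xyz',o['orientation'],degrees=True)
    T=Ro.from_euler('xyz',[180,0,yaw],degrees=True)
    print('shift',(1000*R.inv().apply(np.array([x,y,z])-o['tool_pos'])).round(1),'turn',(R.inv()*T).as_rotvec(degrees=True).round(1),'at',o['tool_pos'].round(4),o['orientation'].round(1),'F',o['force'].round(1),'q',o['joint_pos'].round(0),'t',o['clock'],'op',o['opening'])
E
python3 - <<'E'
from h import *
togo(.644,-.008,.14,180)
E
```

```text
clock: 3.15
tool_pos: [0.4521, -0.2995, 0.2269]
orientation: [-180.0, 0.0, -175.9]
force: [0.9, -1.1, -0.9]
opening: 0.013
shift [-212.2  277.    86.9] turn [-0.   0.   4.1] at [ 0.4521 -0.2995  0.2269] [-180.     0.  -175.9] F [ 0.9 -1.1 -0.9] q [-13.   8. -16.   0. -66. -73.] t 3.15 op 0.013036564450050416
```

```bash
python3 -m inch '[{"ax":0,"ay":0,"az":1,"dx":-35,"dy":46,"dz":0,"fingers":0},{"ax":0,"ay":0,"az":2,"dx":-70,"dy":92,"dz":0,"fingers":0},{"ax":0,"ay":0,"az":3,"dx":-106,"dy":138,"dz":0,"fingers":0},{"ax":0,"ay":0,"az":4,"dx":-141,"dy":185,"dz":0,"fingers":0},{"ax":0,"ay":0,"az":4,"dx":-177,"dy":231,"dz":0,"fingers":0},{"ax":0,"ay":0,"az":4,"dx":-212,"dy":277,"dz":20,"fingers":0},{"ax":0,"ay":0,"az":4,"dx":-212,"dy":277,"dz":50,"fingers":0},{"ax":0,"ay":0,"az":4,"dx":-212,"dy":277,"dz":87,"fingers":0}]'
python3 - <<'E'
from h import *
togo(.644,-.008,.046,180)
for n in ['scene','side','wrist']: save(cam(n),n+'1.png')
E
```

```text
clock: 4.15
tool_pos: [0.6434, -0.0081, 0.1389]
orientation: [180.0, 0.1, -179.8]
force: [-0.2, 0.1, -0.9]
opening: 0.0004
shift [-0.5  0.1 92.9] turn [0.  0.1 0.2] at [ 0.6434 -0.0081  0.1389] [ 1.800e+02  1.000e-01 -1.798e+02] F [-0.2  0.1 -0.9] q [  17.   21.  -10.    0.  -58. -106.] t 4.15 op 0.0004014667252162477
```

View pics/scene1.png

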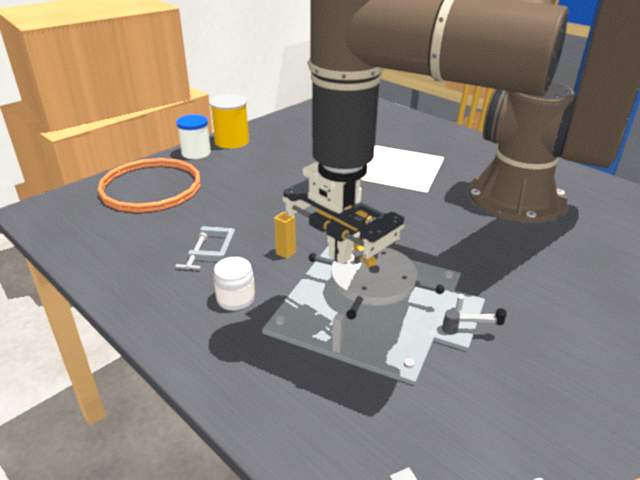

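View pics/wrist1.png

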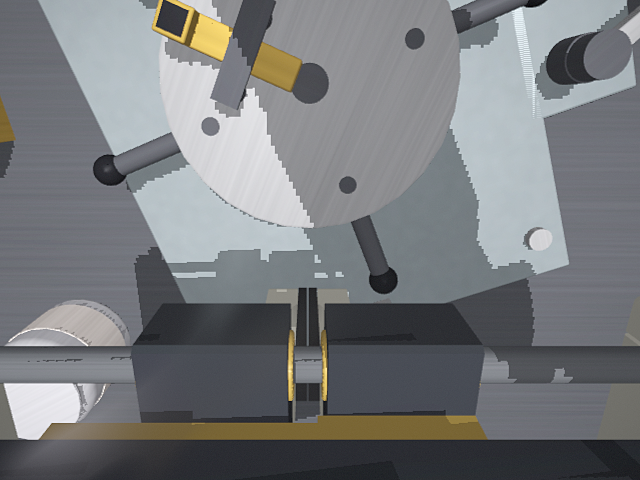

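The scene view shows the shut fingertip next to the disc's edge at about (345,255). The wrist view shows spoke 1's ball at (383,280), to the right of the fingertip at (308,300). The way down is clear.

```bash
python3 -m inch '[{"ax":0,"ay":0,"az":0,"dx":-0.5,"dy":0,"dz":20,"fingers":0},{"ax":0,"ay":0,"az":0,"dx":-0.5,"dy":0,"dz":40,"fingers":0},{"ax":0,"ay":0,"az":0,"dx":-0.5,"dy":0,"dz":60,"fingers":0},{"ax":0,"ay":0,"az":0,"dx":-0.5,"dy":0,"dz":78,"fingers":0},{"ax":0,"ay":0,"az":0,"dx":-0.5,"dy":0,"dz":88,"fingers":0},{"ax":0,"ay":0,"az":0,"dx":-0.5,"dy":0,"dz":93,"fingers":0},{"ax":0,"ay":0,"az":0,"dx":-0.5,"dy":0,"dz":93,"fingers":0}]'
python3 -m inch '[{"ax":0,"ay":0,"az":-2,"dx":0.1,"dy":3.4,"dz":0,"fingers":0},{"ax":0,"ay":0,"az":-4,"dx":0.2,"dy":6.8,"dz":0,"fingers":0},{"ax":0,"ay":0,"az":-6,"dx":0.5,"dy":10.2,"dz":0,"fingers":0},{"ax":0,"ay":0,"az":-8,"dx":1,"dy":13.6,"dz":0,"fingers":0},{"ax":0,"ay":0,"az":-10,"dx":1.5,"dy":17,"dz":0,"fingers":0},{"ax":0,"ay":0,"az":-12,"dx":2.1,"dy":20.4,"dz":0,"fingers":0},{"ax":0,"ay":0,"az":-14,"dx":2.9,"dy":23.7,"dz":0,"fingers":0},{"ax":0,"ay":0,"az":-16,"dx":3.8,"dy":27,"dz":0,"fingers":0}]'
python3 - <<'E'
from h import *
for n in ['scene','wrist']: save(cam(n),n+'2.png')
E
```

```text
clock: 5.18
tool_pos: [0.6433, -0.0093, 0.0467]
orientation: [-180.0, 0.0, -179.8]
force: [-0.4, -1.0, -0.7]
opening: 0.0004
clock: 6.18
tool_pos: [0.6394, 0.0179, 0.0467]
orientation: [-180.0, 0.0, -163.7]
force: [0.9, -2.9, 1.0]
opening: 0.0005
```

View pics/wrist2.png

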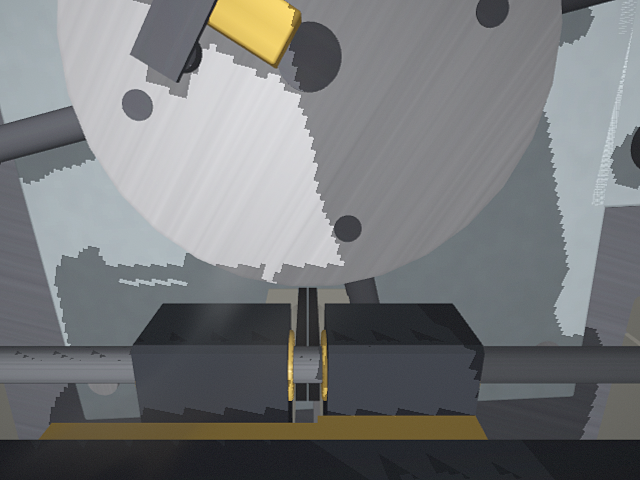

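View pics/scene2.png

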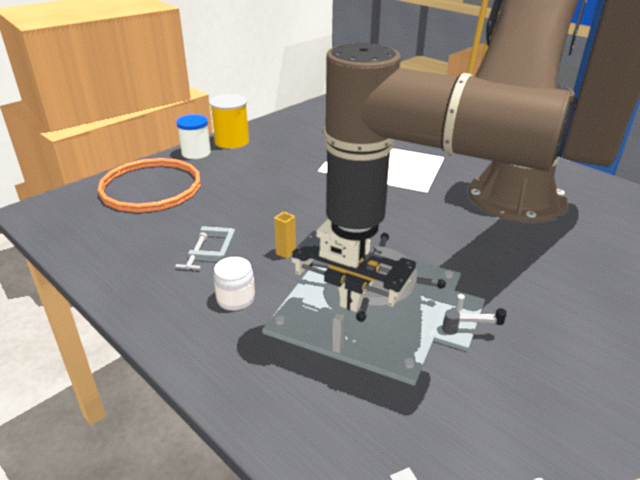

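Contact has begun: the force is about 3 N and the ball is at (361,316) in the scene view. I'll sweep on round.

```bash
python3 -m inch '[{"ax":0,"ay":0,"az":-3,"dx":0.1,"dy":5.1,"dz":0,"fingers":0},{"ax":0,"ay":0,"az":-6,"dx":0.5,"dy":10.2,"dz":0,"fingers":0},{"ax":0,"ay":0,"az":-9,"dx":1.2,"dy":15.3,"dz":0,"fingers":0},{"ax":0,"ay":0,"az":-12,"dx":2.1,"dy":20.4,"dz":0,"fingers":0},{"ax":0,"ay":0,"az":-16,"dx":3.8,"dy":27,"dz":0,"fingers":0},{"ax":0,"ay":0,"az":-20,"dx":5.9,"dy":33.5,"dz":0,"fingers":0},{"ax":0,"ay":0,"az":-24,"dx":8.5,"dy":39.9,"dz":0,"fingers":0},{"ax":0,"ay":0,"az":-28,"dx":11.5,"dy":46,"dz":0,"fingers":0}]'
python3 - <<'E'
from h import *
for n in ['scene']: save(cam(n),n+'3.png')
p=get_obs()['tool_pos']-np.array([.546,-.008,0]);print(np.hypot(p[0],p[1]),np.degrees(np.arctan2(p[1],p[0])),get_obs()['joint_pos'].round())
E
```

```text
clock: 7.28
tool_pos: [0.6157, 0.0589, 0.0467]
orientation: [-180.0, 0.0, -135.7]
force: [2.0, -2.5, 0.1]
opening: 0.0007
0.09640811591571018 44.31457413568643 [ 24.  25. -19.  -0. -46. -69.]
```

View pics/scene3.png

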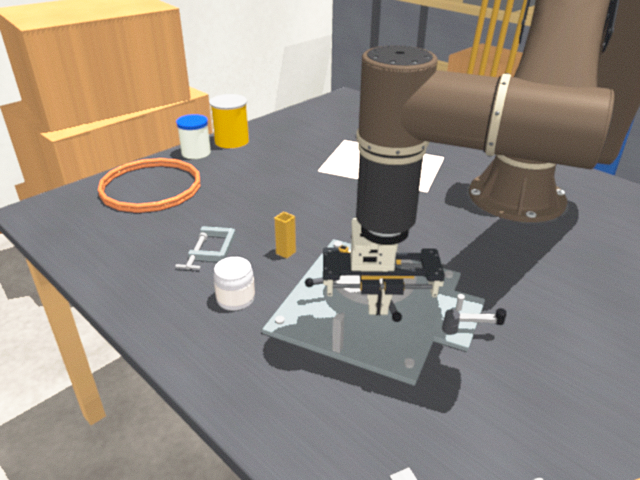

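The wheel is turning, with its ball at (397,317), a force of 3 N, and the tool at 44°.

```bash
python3 -m inch '[{"ax":0,"ay":0,"az":-4,"dx":0.2,"dy":6.8,"dz":0,"fingers":0},{"ax":0,"ay":0,"az":-8,"dx":0.9,"dy":13.6,"dz":0,"fingers":0},{"ax":0,"ay":0,"az":-12,"dx":2.1,"dy":20.3,"dz":0,"fingers":0},{"ax":0,"ay":0,"az":-16,"dx":3.8,"dy":26.9,"dz":0,"fingers":0},{"ax":0,"ay":0,"az":-20,"dx":5.9,"dy":33.3,"dz":0,"fingers":0},{"ax":0,"ay":0,"az":-24,"dx":8.4,"dy":39.7,"dz":0,"fingers":0},{"ax":0,"ay":0,"az":-28,"dx":11.4,"dy":45.8,"dz":0,"fingers":0},{"ax":0,"ay":0,"az":-32,"dx":14.8,"dy":51.7,"dz":0,"fingers":0}]'
python3 -m inch '[{"ax":0,"ay":0,"az":-4,"dx":0.2,"dy":6.8,"dz":0,"fingers":0},{"ax":0,"ay":0,"az":-8,"dx":0.9,"dy":13.6,"dz":0,"fingers":0},{"ax":0,"ay":0,"az":-12,"dx":2.1,"dy":20.3,"dz":0,"fingers":0},{"ax":0,"ay":0,"az":-16,"dx":3.8,"dy":26.9,"dz":0,"fingers":0},{"ax":0,"ay":0,"az":-20,"dx":5.9,"dy":33.3,"dz":0,"fingers":0},{"ax":0,"ay":0,"az":-24,"dx":8.4,"dy":39.7,"dz":0,"fingers":0},{"ax":0,"ay":0,"az":-28,"dx":11.4,"dy":45.8,"dz":0,"fingers":0},{"ax":0,"ay":0,"az":-32,"dx":14.8,"dy":51.7,"dz":0,"fingers":0}]'
python3 - <<'E'
from h import *
for n in ['scene','side']:
    s=cam(n);save(s,n+'4.png')
    for r in landmark_of('bracket_end',n)[:1]:
        P=atz(s,r['position'],.083); d=P[:2]-[.546,-.008]; print(n,r['score'],r['position'],np.hypot(*d),np.degrees(np.arctan2(d[1],d[0])))
p=get_obs()['tool_pos']-np.array([.546,-.008,0]);print(np.hypot(p[0],p[1]),np.degrees(np.arctan2(p[1],p[0])),get_obs()['joint_pos'].round())
E
```

```text
clock: 8.32
tool_pos: [0.5693, 0.0857, 0.0467]
orientation: [-179.9, 0.0, -103.8]
force: [3.4, -2.1, -0.8]
opening: 0.0005
clock: 9.32
tool_pos: [0.5161, 0.0843, 0.0469]
orientation: [-179.9, 0.0, -71.8]
force: [4.2, -0.6, -1.1]
opening: 0.0006
scene 0.79 [342.1, 274.1] 0.0729515845402293 -12.591454855094822
0.09677916779046782 108.5464830832781 [ 31.  17. -31.  -0. -41. -13.]
```

View pics/scene4.png

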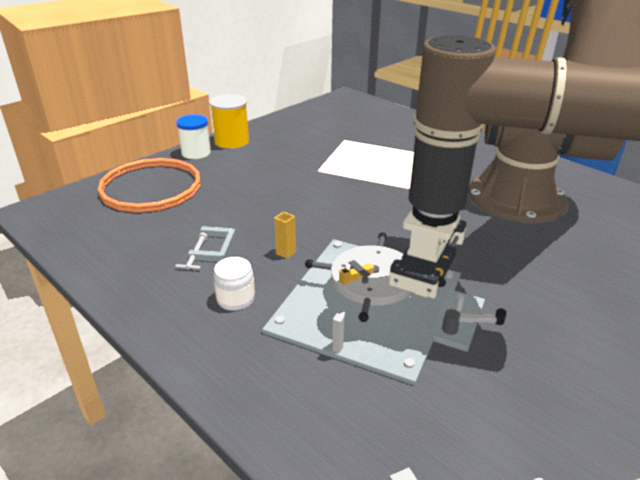

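View pics/side4.png

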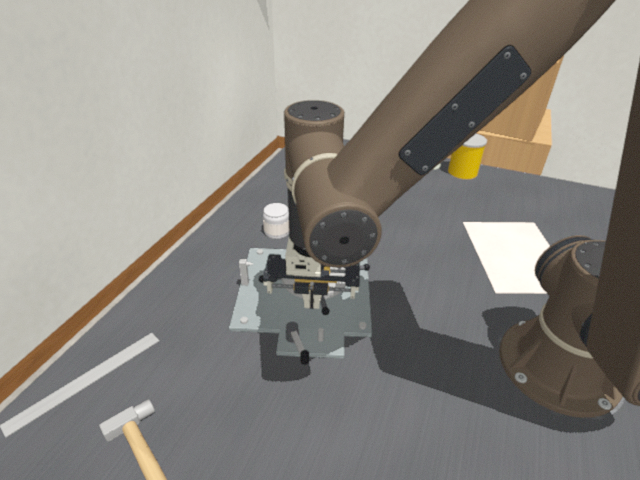

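The scene view shows the bracket upright at (343,270), and balls at (309,264), (383,239) and (364,316). I'll fit the wheel angle from these.

```bash
cat >> h.py <<'E'
P0=[0.54593048,-0.00773609,0.33686133,-1.96924701,0.18444716]
def wang(items,guess):
    # items (cam, name or 'ball', uv)
    def f(w):
        P=pts(P0[:3]+[w[0],P0[4]]);o=[]
        for s,n,uv in items:
            ks=[n] if n!='ball' else ['ball%d'%i for i in range(4)]
            o.append(min([proj(s,P[k])-uv for k in ks],key=np.linalg.norm))
        return np.concatenate(o)
    r=least_squares(f,[np.radians(guess)],loss='soft_l1',f_scale=2.)
    return np.degrees(r.x[0]),f(r.x).reshape(-1,2).round(1).tolist()
E
python3 - <<'E'
from h import *
s=cam('scene')
print(wang([(s,'ball',np.array(u,float)) for u in [(309,264),(383,239),(364,316)]]+[(s,'bracket_end',np.array([342.1,274.1]))],-12))
E
```

```text
(np.float64(-12.886170031632602), [[0.4, -0.4], [-0.6, -2.8], [-0.3, 0.8], [-0.9, 0.3]])
```

```bash
python3 -m inch '[{"ax":0,"ay":0,"az":-4,"dx":0.2,"dy":6.8,"dz":0,"fingers":0},{"ax":0,"ay":0,"az":-8,"dx":0.9,"dy":13.6,"dz":0,"fingers":0},{"ax":0,"ay":0,"az":-12,"dx":2.1,"dy":20.3,"dz":0,"fingers":0},{"ax":0,"ay":0,"az":-16,"dx":3.8,"dy":26.9,"dz":0,"fingers":0},{"ax":0,"ay":0,"az":-20,"dx":5.9,"dy":33.3,"dz":0,"fingers":0},{"ax":0,"ay":0,"az":-23,"dx":7.8,"dy":38.1,"dz":0,"fingers":0},{"ax":0,"ay":0,"az":-26,"dx":9.9,"dy":42.7,"dz":0,"fingers":0},{"ax":0,"ay":0,"az":-28,"dx":11.4,"dy":45.8,"dz":0,"fingers":0}]'
python3 - <<'E'
from h import *
for n in ['scene','side']:
    s=cam(n);save(s,n+'5.png')
    for k in ['bracket_end','index_tip','spoke_end']:
      for r in landmark_of(k,n)[:4]: print(n,k,round(r['score'],2),r['position'])
    if n=='scene':
        cv2.imwrite('pics/z5.png',cv2.resize(cv2.cvtColor(s['image'],cv2.COLOR_RGB2BGR)[220:370,280:480],(800,600),interpolation=cv2.INTER_CUBIC))
print(get_obs()['force'],get_obs()['joint_pos'])
E
```

```text
clock: 10.58
tool_pos: [0.4758, 0.0589, 0.0467]
orientation: [-179.9, -0.0, -43.8]
force: [2.6, 2.1, -0.9]
opening: 0.0003
scene bracket_end 0.76 [355.4, 279.8]
scene index_tip 0.67 [345.8, 311.4]
scene index_tip 0.33 [212.2, 250.1]
scene spoke_end 0.9 [399.4, 314.6]
side bracket_end 0.51 [285.4, 259.6]
side index_tip 0.98 [251.0, 263.1]
side index_tip 0.23 [311.7, 273.7]
[2.60805833 0.72549534 1.15105923] [ 3.06271498e+01  1.38901475e+01 -3.66981489e+01  9.50869439e-03
 -3.93982045e+01  1.55005944e+01]
```

View pics/z5.png

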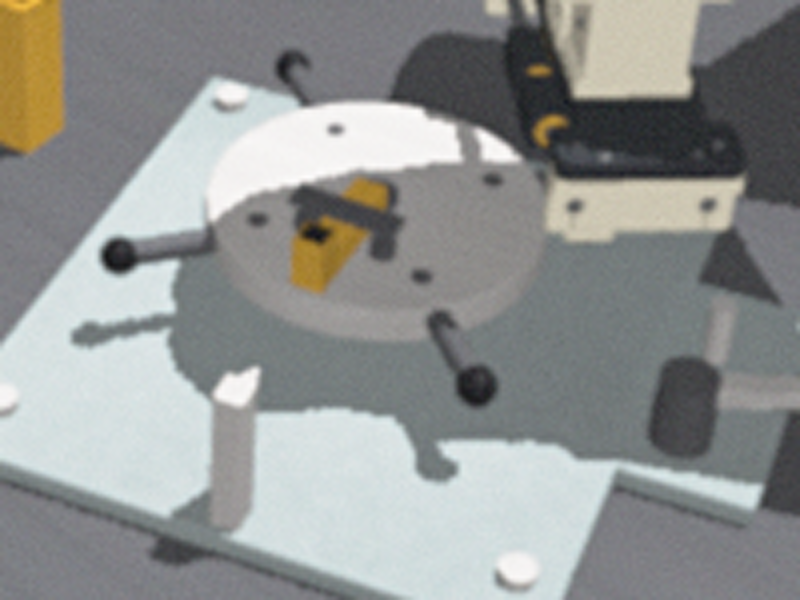

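View pics/side5.png

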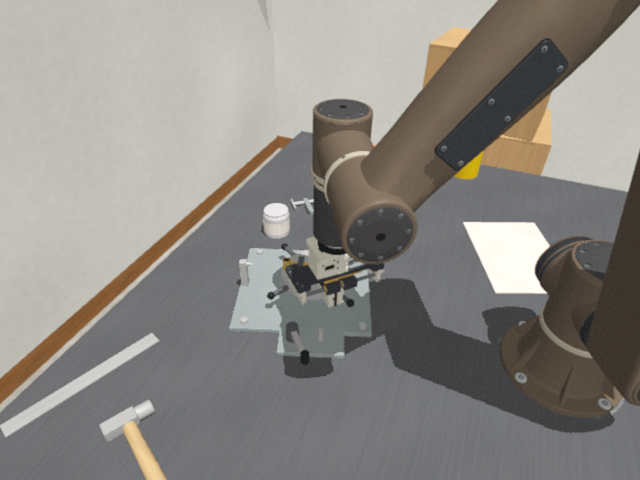

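The zoomed view shows balls at scene pixels (309.8,283.8), (353.2,236.5) and (399,316). The bracket end is about (355,280) and the index tip about (345,313).

```bash
python3 - <<'E'
from h import *
s=cam('scene');t=cam('side')
B=[(s,'ball',np.array(u,float)) for u in [(309.8,283.8),(353.2,236.5),(399.,316.)]]
print(wang(B,15)); print(wang(B+[(s,'bracket_end',np.array([355.4,279.8])),(t,'bracket_end',np.array([285.4,259.6]))],15))
# independent estimate of stand yaw: outer plate corners
P=pts(P0[:3]+[np.radians(15),0.18])
print({k:proj(s,v).round(1) for k,v in P.items()})
a=P0[2]
for X,Y in [(-.13,-.14),(.18,-.14),(.18,.14),(-.13,.14)]:
    w=[P0[0]+X*np.cos(a)-Y*np.sin(a),P0[1]+X*np.sin(a)+Y*np.cos(a),.012];print((X,Y),proj(s,w).round(1),proj(t,w).round(1))
E
```

```text
(np.float64(15.173983520682102), [[-0.1, -0.3], [-0.1, -0.0], [0.1, 0.3]])
(np.float64(14.62264599853616), [[-0.3, -0.7], [0.4, -0.1], [-0.5, 0.4], [1.0, 3.5], [-2.7, 1.9]])
{'index_tip': array([343.5, 311.8]), 'brake_pivot': array([452.1, 315.5]), 'bracket_end': array([356.6, 283.4]), 'wheel': array([373.6, 277.3]), 'stand': array([372.1, 295.6]), 'brake_knob': array([500.4, 318.6]), 'ball0': array([398.9, 316.3]), 'ball1': array([434.9, 262.4]), 'ball2': array([353.3, 236.5]), 'ball3': array([309.6, 283.4])}
(-0.13, -0.14) [333.6 238.1] [366.4 253. ]
(0.18, -0.14) [261.3 327.8] [249.8 247.8]
(0.18, 0.14) [414.5 381.4] [227.9 327.6]
(-0.13, 0.14) [461.3 272.8] [370.9 334.7]
```

View pics/scene5.png

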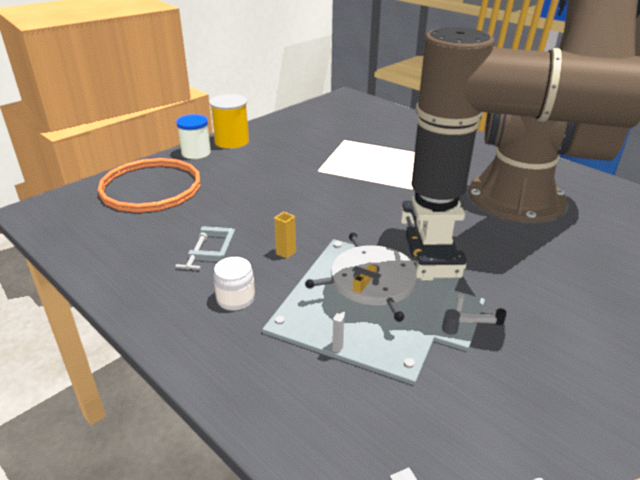

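```bash
python3 - <<'E'
import cv2
a=cv2.imread('pics/scene0.png')[225:390,255:495];b=cv2.imread('pics/side0.png')[235:360,220:385]
cv2.imwrite('pics/zs.png',cv2.resize(a,(800,550),interpolation=cv2.INTER_CUBIC));cv2.imwrite('pics/zd.png',cv2.resize(b,(792,600),interpolation=cv2.INTER_CUBIC))
E
```

```text
(no output)
```

View pics/zs.png

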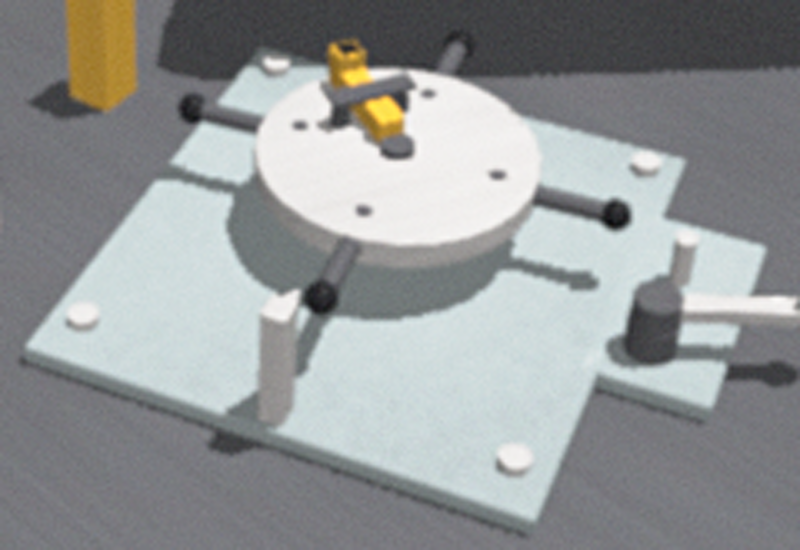

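View pics/zd.png

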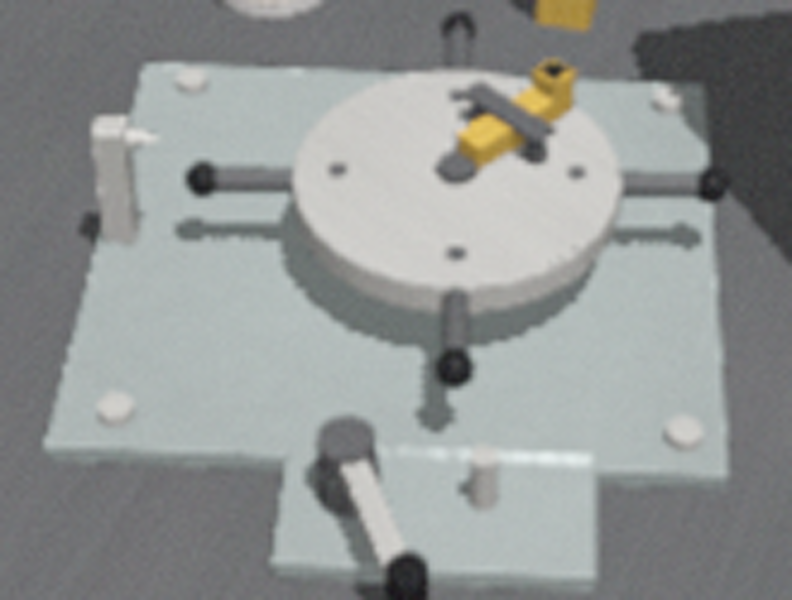

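```bash
python3 - <<'E'
from h import *
s=cam('scene');t=cam('side')
C=[(s,.18,-.14,262.5,330.6),(s,.18,.14,413.4,381),(s,-.13,.14,460.5,272.1),(s,-.13,-.14,333.6,240.6),(s,-.07,.2,484.5,299.1),(s,.07,.2,468,347.4),
(t,.18,-.14,249.8,248.5),(t,.18,.14,229.8,327.7),(t,-.13,.14,371.7,333.3),(t,-.13,-.14,366.9,253.3),(t,-.07,.2,344.2,353.8),(t,.07,.2,277.3,352.3)]
for sel in (C,C[:6],C[6:]):
    def f(p):
        x,y,a=p
        return np.concatenate([proj(c,[x+X*np.cos(a)-Y*np.sin(a),y+X*np.sin(a)+Y*np.cos(a),.012])-[u,v] for c,X,Y,u,v in sel])
    r=least_squares(f,P0[:3],loss='soft_l1');print(r.x[:2],np.degrees(r.x[2]),f(r.x).reshape(-1,2).round(1).tolist())
E
```

```text
[ 0.54545222 -0.00890265] 19.718821061030837 [[-1.0, -2.7], [1.7, -0.4], [0.1, -0.1], [-0.8, -2.7], [0.2, -1.0], [0.2, -0.6], [-0.1, -0.6], [-1.1, 0.0], [0.1, 0.8], [-0.6, -0.7], [-0.2, 1.5], [-1.3, -0.1]]
[ 0.54710369 -0.00787529] 19.66957313484933 [[-1.4, -2.0], [1.5, 0.6], [0.1, 0.5], [-0.9, -2.2], [0.2, -0.3], [0.1, 0.3]]
[ 0.5448657  -0.01015228] 19.923804239201218 [[0.1, -0.7], [-0.4, -0.1], [0.7, 0.3], [-0.4, -1.1], [0.6, 1.1], [-0.5, -0.3]]
```

```bash
python3 -m inch '[{"ax":0,"ay":0,"az":-1.5,"dx":0,"dy":2.6,"dz":0,"fingers":0},{"ax":0,"ay":0,"az":-3,"dx":0.1,"dy":5.1,"dz":0,"fingers":0},{"ax":0,"ay":0,"az":-4.4,"dx":0.3,"dy":7.5,"dz":0,"fingers":0},{"ax":0,"ay":0,"az":-4.4,"dx":0.3,"dy":7.5,"dz":0,"fingers":0}]'
python3 - <<'E'
from h import *
s=cam('scene');save(s,'scene6.png')
cv2.imwrite('pics/z6.png',cv2.resize(cv2.cvtColor(s['image'],cv2.COLOR_RGB2BGR)[220:370,280:480],(800,600),interpolation=cv2.INTER_CUBIC))
E
```

```text
clock: 11.68
tool_pos: [0.4697, 0.0525, 0.0465]
orientation: [180.0, 0.0, -39.4]
force: [1.9, 1.6, 1.0]
opening: 0.0004
```

View pics/z6.png

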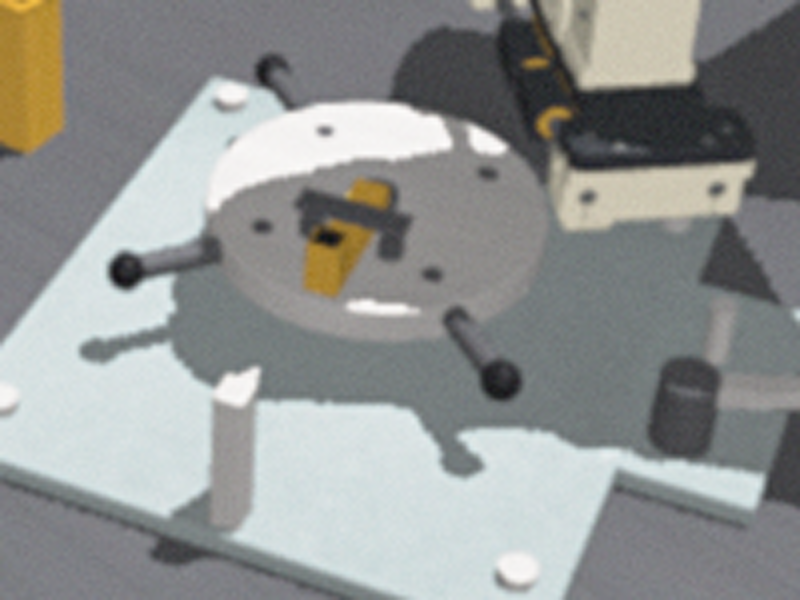

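The zoomed view shows balls at scene pixels (311.5,287.5), (347.8,237.5) and (405,314.8). The bracket upright points along its tube towards the post tip.

```bash
python3 -m inch '[{"ax":0,"ay":0,"az":0,"dx":0,"dy":-4,"dz":0,"fingers":0},{"ax":0,"ay":0,"az":0,"dx":0,"dy":-10,"dz":0,"fingers":0},{"ax":0,"ay":0,"az":0,"dx":0,"dy":-12,"dz":-20,"fingers":0},{"ax":0,"ay":0,"az":0,"dx":0,"dy":-12,"dz":-60,"fingers":0},{"ax":0,"ay":0,"az":0,"dx":0,"dy":-12,"dz":-100,"fingers":0},{"ax":0,"ay":0,"az":0,"dx":0,"dy":-12,"dz":-140,"fingers":0}]'
python3 - <<'E'
from h import *
s=cam('scene')
print(wang([(s,'ball',np.array(u,float)) for u in [(311.5,287.5),(347.8,237.5),(405.,314.8)]],19))
save(s,'scene7.png')
t=cam('side');save(t,'side7.png');w=cam('wrist');save(w,'wrist7.png')
for n,c in [('scene',s),('side',t),('wrist',w)]:
    for k,z in [('bracket_end',.083),('brake_knob',.045),('brake_pivot',.045),('index_tip',.076)]:
        for r in landmark_of(k,n)[:1]: print(n,k,round(r['score'],2),np.round(r['position']),atz(c,r['position'],z).round(4))
togo(0,0,0,0)
E
```

```text
clock: 12.48
tool_pos: [0.4772, 0.062, 0.1876]
orientation: [179.9, 0.0, -39.4]
force: [1.8, 0.1, -0.2]
opening: 0.0006
(np.float64(20.398620550032277), [[0.1, -0.2], [0.1, -0.1], [0.2, 0.1]])
scene bracket_end 0.62 [344. 312.] [0.689  0.0468 0.083 ]
scene brake_knob 0.76 [500. 316.] [0.4725 0.215  0.045 ]
scene brake_pivot 0.71 [452. 317.] [0.5335 0.1588 0.045 ]
side bracket_end 0.8 [282. 264.] [0.6169 0.0192 0.083 ]
side brake_knob 0.87 [304. 358.] [0.4741 0.2173 0.045 ]
side brake_pivot 0.72 [292. 328.] [0.5285 0.1556 0.045 ]
side index_tip 0.77 [250. 262.] [0.6926 0.0358 0.076 ]
wrist bracket_end 0.77 [217.  12.] [0.6177 0.0206 0.083 ]
wrist brake_knob 0.18 [157. 127.] [0.6014 0.1057 0.045 ]
wrist brake_pivot 0.83 [172. 241.] [0.5335 0.1591 0.045 ]
shift [-329.5  351.3  186.6] turn [  0.    0.  -39.4] at [0.4777 0.062  0.1863] [180.    0.  -39.4] F [0.3 0.6 0.3] q [ 31.   4. -26.  -0. -60.  20.] t 13.225 op 0.0005344684674890622
```

View pics/wrist7.png

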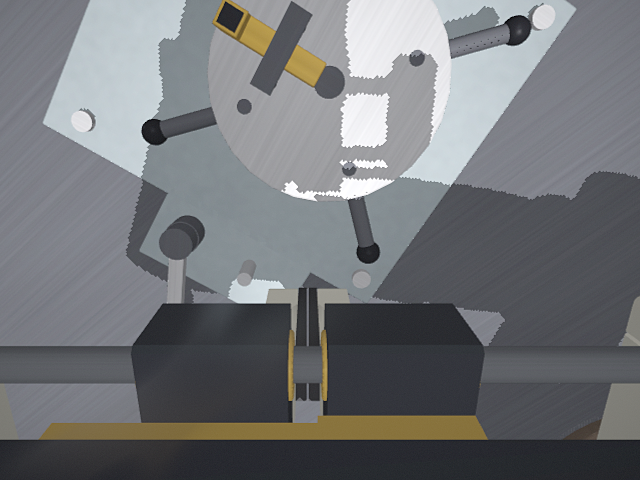

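View pics/scene7.png

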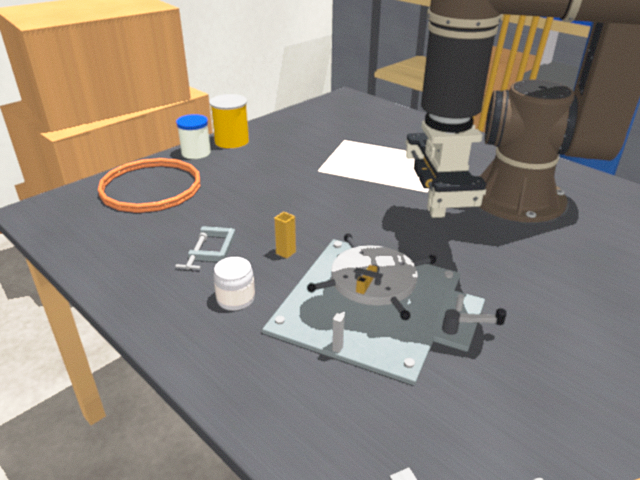

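The wheel is at about 20.4° and the stand at about 19.7°, so it is aligned. The lever is still out, with its knob at scene (500,316) and side (304,358). Next I'll go to the outer side of the knob.

```bash
python3 - <<'E'
from h import *
togo(.506,.245,.040,-47)
E
```

```text
shift [ -94.4 -159.4  146.3] turn [0.  0.  7.6] at [0.4777 0.062  0.1863] [180.    0.  -39.4] F [0.3 0.6 0.3] q [ 31.   4. -26.  -0. -60.  20.] t 13.225 op 0.0005344684674890622
```

```bash
python3 -m inch '[{"ax":0,"ay":0,"az":2,"dx":-24,"dy":-40,"dz":0,"fingers":0},{"ax":0,"ay":0,"az":4,"dx":-48,"dy":-80,"dz":0,"fingers":0},{"ax":0,"ay":0,"az":6,"dx":-72,"dy":-120,"dz":0,"fingers":0},{"ax":0,"ay":0,"az":7.6,"dx":-94,"dy":-159,"dz":0,"fingers":0},{"ax":0,"ay":0,"az":7.6,"dx":-94,"dy":-159,"dz":30,"fingers":0},{"ax":0,"ay":0,"az":7.6,"dx":-94,"dy":-159,"dz":60,"fingers":0},{"ax":0,"ay":0,"az":7.6,"dx":-94,"dy":-159,"dz":75,"fingers":0},{"ax":0,"ay":0,"az":7.6,"dx":-94,"dy":-159,"dz":75,"fingers":0}]'
python3 - <<'E'
from h import *
for n in ['scene','side','wrist']: save(cam(n),n+'8.png')
togo(.506,.245,.040,-47)
E
```

```text
clock: 14.22
tool_pos: [0.5059, 0.2441, 0.1108]
orientation: [179.9, -0.0, -47.1]
force: [0.1, 0.9, 0.3]
opening: 0.0004
shift [-0.7  0.8 72.8] turn [-0.1 -0.  -0. ] at [0.5069 0.245  0.1128] [-179.9   -0.   -47. ] F [ 0.4  1.1 -0. ] q [ 46.  16. -22.   0. -52.  -3.] t 14.375 op 0.0008947842267307746
```

View pics/wrist8.png

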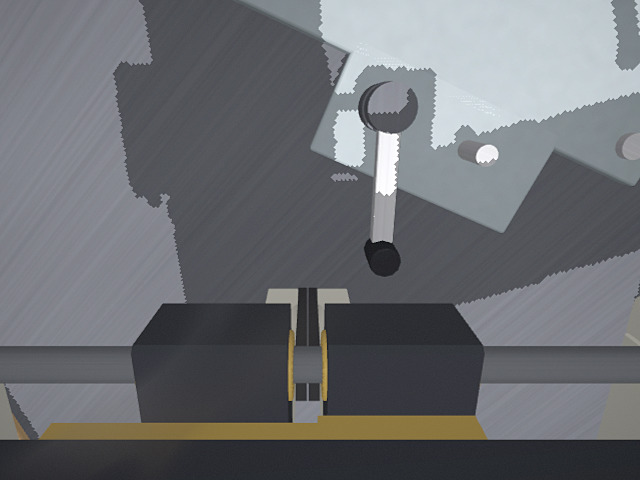

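View pics/side8.png

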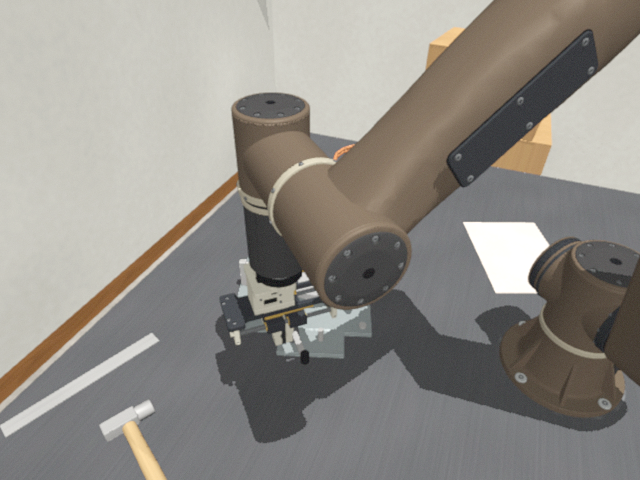

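The wrist view shows the knob's top at (384,263) and the pivot at (388,105). The fingertip at (308,290) is to the left of the knob, on the lever's outer side.

```bash
python3 - <<'E'
from h import *
w=cam('wrist')
print(atz(w,(385,263),.058),atz(w,(392,103),.06), proj(w,[.506,.245,.112]))
for p in [(.506,.245),]: print([proj(w,[*p,.04])])
E
```

```text
[0.47516162 0.21816796 0.058     ] [0.53422616 0.15741809 0.06      ] [312.57882145 306.50106685]
[array([311.29978475, 249.64252984])]
```

```bash
python3 -m inch '[{"ax":0,"ay":0,"az":0,"dx":0,"dy":0,"dz":25,"fingers":0},{"ax":0,"ay":0,"az":0,"dx":0,"dy":0,"dz":50,"fingers":0},{"ax":0,"ay":0,"az":0,"dx":0,"dy":0,"dz":70,"fingers":0},{"ax":0,"ay":0,"az":0,"dx":0,"dy":3,"dz":72,"fingers":0},{"ax":0,"ay":0,"az":0,"dx":0,"dy":6,"dz":72,"fingers":0},{"ax":0,"ay":0,"az":0,"dx":0,"dy":9,"dz":72,"fingers":0},{"ax":0,"ay":0,"az":0,"dx":0,"dy":11,"dz":72,"fingers":0},{"ax":0,"ay":0,"az":0,"dx":0,"dy":11,"dz":72,"fingers":0}]'
python3 -m inch '[{"ax":0,"ay":0,"az":-3,"dx":-1.5,"dy":4.3,"dz":0,"fingers":0},{"ax":0,"ay":0,"az":-6,"dx":-2.7,"dy":8.7,"dz":0,"fingers":0},{"ax":0,"ay":0,"az":-10,"dx":-4,"dy":14.7,"dz":0,"fingers":0},{"ax":0,"ay":0,"az":-15,"dx":-5,"dy":22.2,"dz":0,"fingers":0},{"ax":0,"ay":0,"az":-20,"dx":-5.3,"dy":29.9,"dz":0,"fingers":0},{"ax":0,"ay":0,"az":-24,"dx":-5.1,"dy":36,"dz":0,"fingers":0},{"ax":0,"ay":0,"az":-28,"dx":-4.5,"dy":42,"dz":0,"fingers":0}]'
python3 - <<'E'
from h import *
for n in ['scene','side','wrist']: save(cam(n),n+'9.png')
E
```

```text
clock: 15.42
tool_pos: [0.4982, 0.2371, 0.04]
orientation: [-180.0, 0.0, -47.0]
force: [-0.4, -0.3, 0.2]
opening: 0.0005
clock: 16.3
tool_pos: [0.4645, 0.2124, 0.0399]
orientation: [-179.9, -0.0, -18.9]
force: [-0.4, 2.9, 1.2]
opening: 0.0006
```

View pics/wrist9.png

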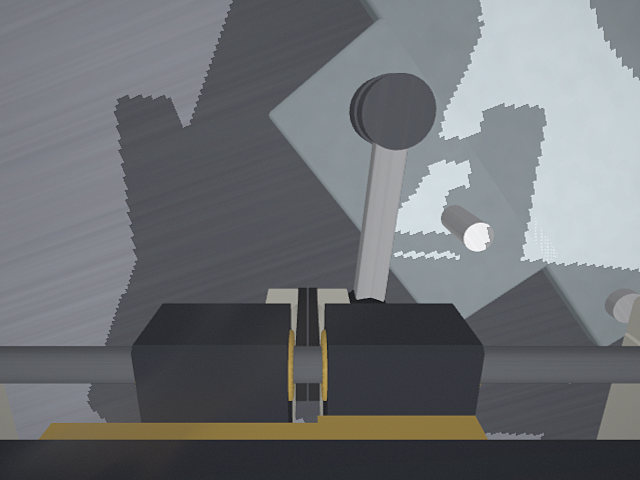

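View pics/scene9.png

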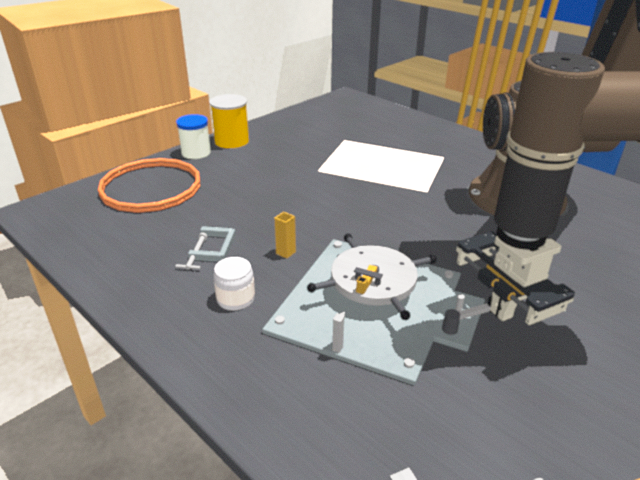

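The lever follows: the wrist view has the bar from (400,110) to (370,300), with the stop pin at (478,237). I'll continue.

```bash
python3 -m inch '[{"ax":0,"ay":0,"az":-4,"dx":-1.9,"dy":5.8,"dz":0,"fingers":0},{"ax":0,"ay":0,"az":-8,"dx":-3.4,"dy":11.7,"dz":0,"fingers":0},{"ax":0,"ay":0,"az":-12,"dx":-4.4,"dy":17.7,"dz":0,"fingers":0},{"ax":0,"ay":0,"az":-16,"dx":-5.1,"dy":23.8,"dz":0,"fingers":0},{"ax":0,"ay":0,"az":-19,"dx":-5.3,"dy":28.3,"dz":0,"fingers":0},{"ax":0,"ay":0,"az":-21,"dx":-5.3,"dy":31.4,"dz":0,"fingers":0}]'
python3 - <<'E'
from h import *
for n in ['scene','side','wrist']: save(cam(n),n+'10.png')
print(get_obs()['force'])
E
```

```text
clock: 17.2
tool_pos: [0.4492, 0.184, 0.0397]
orientation: [-180.0, -0.0, 1.9]
force: [-1.3, 2.7, 0.6]
opening: 0.0006
[-0.66097782 -0.05097835 -0.12265158]
```

View pics/wrist10.png

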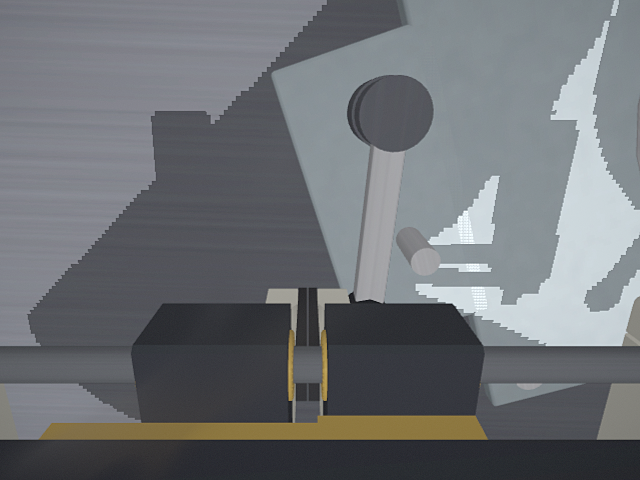

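The bar is nearly at the pin foot (402,235). I'll go on in small steps and watch the force.

```bash
python3 -m inch '[{"ax":0,"ay":0,"az":-1.5,"dx":-0.7,"dy":2.2,"dz":0,"fingers":0},{"ax":0,"ay":0,"az":-3,"dx":-1.4,"dy":4.3,"dz":0,"fingers":0},{"ax":0,"ay":0,"az":-4,"dx":-1.9,"dy":5.8,"dz":0,"fingers":0},{"ax":0,"ay":0,"az":-4,"dx":-1.9,"dy":5.8,"dz":0,"fingers":0}]'
python3 -m inch '[{"ax":0,"ay":0,"az":-1,"dx":-0.5,"dy":1.5,"dz":0,"fingers":0},{"ax":0,"ay":0,"az":-1,"dx":-0.5,"dy":1.5,"dz":0,"fingers":0}]'
python3 - <<'E'
from h import *
for n in ['scene','side','wrist']: save(cam(n),n+'11.png')
E
```

```text
clock: 17.85
tool_pos: [0.4475, 0.1778, 0.0396]
orientation: [180.0, -0.0, 6.0]
force: [0.5, 0.1, -0.2]
opening: 0.0001
clock: 18.1
tool_pos: [0.4471, 0.1763, 0.0396]
orientation: [180.0, -0.0, 7.0]
force: [0.7, 1.7, 0.5]
opening: 0.0005
```

View pics/wrist11.png

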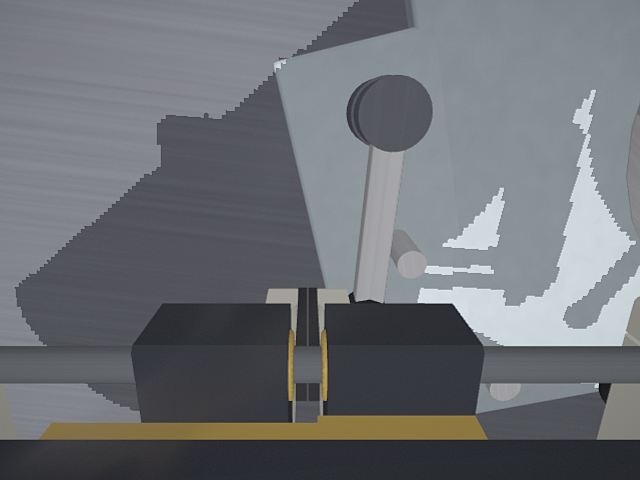

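```bash
python3 -m inch '[{"ax":0,"ay":0,"az":-1,"dx":-0.5,"dy":1.5,"dz":0,"fingers":0},{"ax":0,"ay":0,"az":-2,"dx":-1,"dy":2.9,"dz":0,"fingers":0},{"ax":0,"ay":0,"az":-2,"dx":-1,"dy":2.9,"dz":0,"fingers":0}]'
python3 -m inch '[{"ax":0,"ay":0,"az":-1,"dx":-0.5,"dy":1.5,"dz":0,"fingers":0},{"ax":0,"ay":0,"az":-1,"dx":-0.5,"dy":1.5,"dz":0,"fingers":0}]'
python3 - <<'E'
from h import *
for n in ['scene','side','wrist']: save(cam(n),n+'12.png')
E
```

```text
clock: 18.62
tool_pos: [0.4463, 0.1732, 0.0396]
orientation: [180.0, 0.0, 9.0]
force: [0.2, -0.2, -0.2]
opening: 0.0005
clock: 18.88
tool_pos: [0.4461, 0.1723, 0.0396]
orientation: [-180.0, -0.0, 10.0]
force: [-1.7, 3.8, 0.4]
opening: 0.0006
```

View pics/wrist12.png

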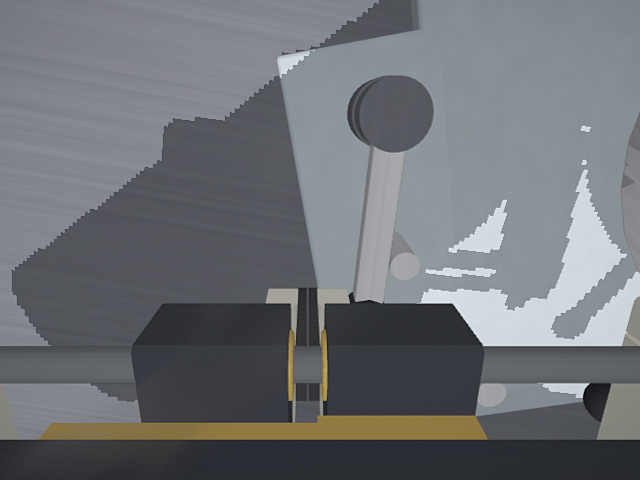

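```bash
python3 -m inch '[{"ax":0,"ay":0,"az":0,"dx":0,"dy":1,"dz":0,"fingers":0},{"ax":0,"ay":0,"az":0,"dx":0,"dy":2,"dz":0,"fingers":0}]'
python3 -m inch '[{"ax":0,"ay":0,"az":0,"dx":0,"dy":1,"dz":0,"fingers":0},{"ax":0,"ay":0,"az":0,"dx":0,"dy":1,"dz":0,"fingers":0}]'
```

```text
clock: 19.27
tool_pos: [0.4464, 0.1719, 0.0396]
orientation: [-179.8, -0.1, 9.9]
force: [-10.9, 16.6, 0.4]
opening: 0.0003
clock: 19.52
tool_pos: [0.4464, 0.1718, 0.0397]
orientation: [-179.8, -0.1, 9.9]
force: [-12.3, 18.2, 0.4]
opening: 0.0003
```

The tool has stopped and the force is up to 22 N, so the lever is on its stop. I'll back off, lift and look.

```bash
python3 -m inch '[{"ax":0,"ay":0,"az":0,"dx":0,"dy":-4,"dz":0,"fingers":0},{"ax":0,"ay":0,"az":0,"dx":0,"dy":-14,"dz":0,"fingers":0},{"ax":0,"ay":0,"az":0,"dx":0,"dy":-22,"dz":-10,"fingers":0},{"ax":0,"ay":0,"az":0,"dx":0,"dy":-40,"dz":-50,"fingers":0},{"ax":0,"ay":0,"az":0,"dx":0,"dy":-60,"dz":-100,"fingers":0},{"ax":0,"ay":0,"az":0,"dx":0,"dy":-90,"dz":-140,"fingers":0},{"ax":0,"ay":0,"az":0,"dx":0,"dy":-130,"dz":-170,"fingers":0},{"ax":0,"ay":0,"az":0,"dx":0,"dy":-130,"dz":-170,"fingers":0}]'
python3 - <<'E'
from h import *
for n in ['scene','side']:
    s=cam(n);save(s,n+'13.png')
    for k,z in [('bracket_end',.083),('index_tip',.076),('brake_knob',.045),('brake_pivot',.045),('offcut',0),('tin',0),('gclamp',0)]:
        for r in landmark_of(k,n)[:1]: print(n,k,round(r['score'],2),np.round(r['position']),atz(s,r['position'],z).round(4))
    y,x=(220,280) if n=='scene' else (230,220)
    cv2.imwrite('pics/z%s13.png'%n,cv2.resize(cv2.cvtColor(s['image'],cv2.COLOR_RGB2BGR)[y:y+150,x:x+200],(800,600),interpolation=cv2.INTER_CUBIC))
E
```

```text
clock: 20.52
tool_pos: [0.4249, 0.3, 0.2129]
orientation: [-179.8, -0.3, 10.1]
force: [-0.1, -0.1, -0.3]
opening: 0.0007
scene bracket_end 0.64 [361. 287.] [0.6208 0.0233 0.083 ]
scene index_tip 0.73 [234. 300.] [ 0.7927 -0.111   0.076 ]
scene brake_knob 0.74 [472. 291.] [0.449 0.146 0.045]
scene brake_pivot 0.7 [454. 316.] [0.5298 0.16   0.045 ]
scene offcut 0.59 [284. 253.] [ 0.571  -0.2311  0.    ]
scene tin 0.58 [233. 300.] [ 0.7436 -0.1848  0.    ]
scene gclamp 0.73 [211. 248.] [ 0.6722 -0.3526  0.    ]
side index_tip 0.65 [253. 263.] [0.6831 0.0368 0.076 ]
side brake_knob 0.54 [331. 335.] [0.4463 0.1432 0.045 ]
side brake_pivot 0.67 [291. 326.] [0.5325 0.1534 0.045 ]
side tin 0.64 [281. 232.] [ 0.7266 -0.1936  0.    ]
side gclamp 0.57 [253. 264.] [ 0.729  -0.0354  0.    ]
```

View pics/zscene13.png

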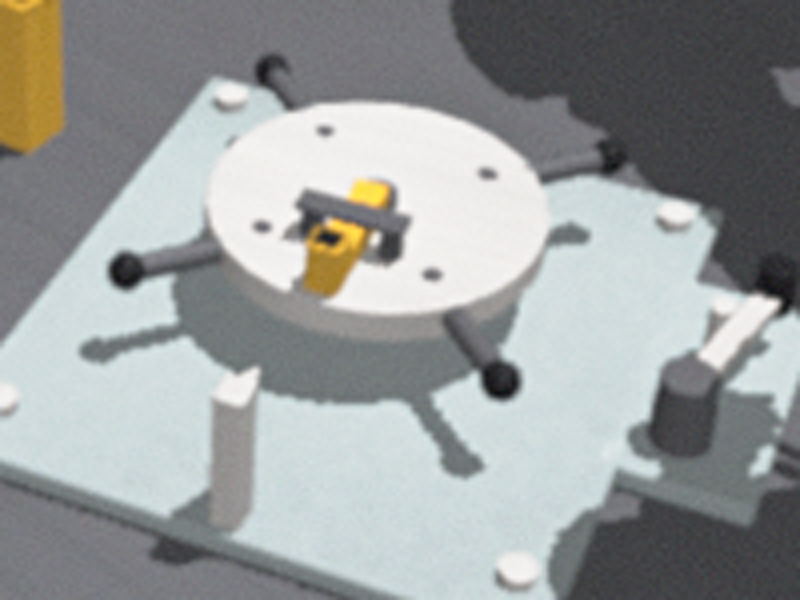

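View pics/zside13.png

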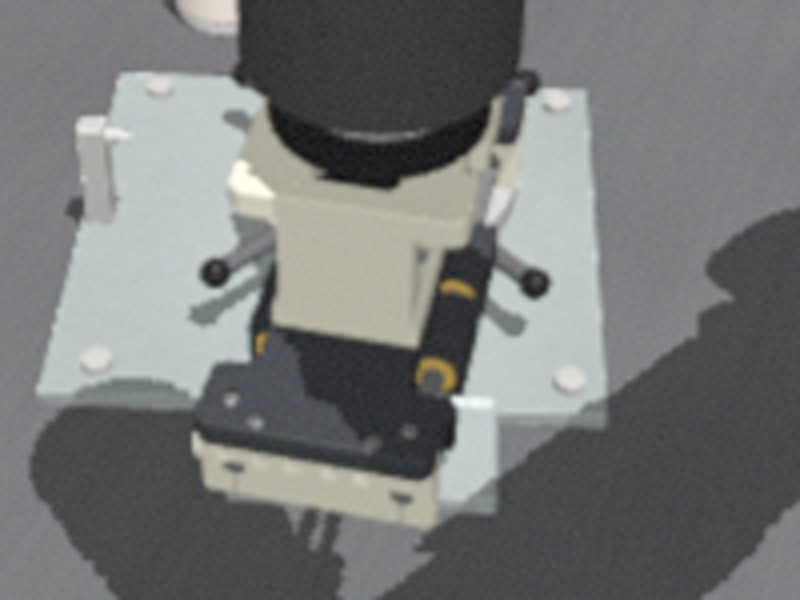

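The knob is at (0.448, 0.145), where it should be at the stop. The balls haven't moved, so the wheel is still at about 20.4° against the post at about 19.7°. Handing in.

```bash
python3 -c "
from plant import *
print(close_job())"
```

```text
the job is handed in; nothing more can be done
None
```

I turned the table about 133° anticlockwise by pushing one bare spoke with the shut fingertip. Then I pushed the brake knob in until the lever stopped against its pin, backed off, lifted clear and handed the job in. No verdict was reported.

**Bracket facing the post:** the spoke balls put the wheel at about 20.4°, and the base plate's corners put the post direction at 19.7°, so it is off by about 0.7° (limit 5.7°). The ball positions were the same after the brake push. The bracket-end detector read higher, at 21 to 23°, which is still inside the limit.

**Brake:** the tool stopped moving and the force rose to about 22 N. The knob then showed at (0.448, 0.145), within about 3 mm of its computed stop position.

**Forces and loose things:** the force on the spoke read about 3 to 4 N whenever I checked, and I saw no sign of touching the bracket. In the last scene picture the tin and clamp were within about 4 mm of their first readings and the offcut within about 13 mm, though its closest agreement was with the first side-view reading (about 1 mm).

**Checks that failed:** the last side view was mostly hidden by the gripper. It gave no bracket end and no offcut, and a wrong, low-scored clamp position. The last scene view also put the index tip on the tin. I ignored those readings.

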